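# Hold measuring tweezers at the gauge gap

### The arm

A 7-joint arm with a two-finger parallel gripper is mounted at the origin on a cart in front of the work surface, level with it; the furniture and walls round the work are solid. World frame = base frame: x ahead of the robot, y to its left, z up, the work surface at z = 0. Lengths are in m, angles in rad, forces in N, time in s.
With the tool pointing down it reaches from about 0.425 to 0.925 m from the base axis. Payload 6.8 kg.
Tool frame: the origin (TCP) lies midway between the tips of the shut fingers; the grasp point (between the pads) lies ctrl.hold_point_z behind it (ctrl.hold_point_z is the distance from the TCP to the grasp point, in m); z points along the fingers, y is the line along which they close (so a half turn about z gives the same grasp; the last joint's range is limited). The gripper opens to 88 mm and grips with 3 to 60 N. Pads are 20 mm wide; open, the fingers measure 115 mm over their backs; the gripper's body (75 mm by 178 mm) begins 61 mm behind the grasp point.
Start: joints at [-1.257, 0.477, 0.022, 1.555, -0.011, 1.109, -0.083], TCP at [0.276, 0.616, 0.223] pointing down, gripper open.
Joint ranges: [-2.96, 2.96], [-0.34, 2.1], [-1.41, 1.46], [0.24, 2.44], [-1.37, 4.51], [0.17, 1.92], [-2.96, 2.96]. Speed limits (rad/s): [2.39, 2.39, 3.14, 3.14, 3.14, 3.14, 3.14].

### API

Orientations are given as a unit quaternion [w, x, y, z].
In Python, from bench import ctrl gives the robot as it stands.
- The arm moves only by the tool play_rows, never from a script. Its argument "deltas" is a list of rows, each a list of 6 numbers: the shift along the tool's x, y, z in cm, then the turn, a rotation vector about the tool's x, y, z in degrees. In form: [[dx, dy, dz, ax, ay, az], ...]. A call has 1 to 20 rows; each row is the pose to reach, as a shift and turn from the pose commanded when the call began, along the tool's axes at that moment; what a row does not reach only later rows make up. A row lasts 1/8 s, in which the tool goes at most 62.5 mm and 10.7 degrees, less where a joint would pass 70% of its speed; a pose out of reach is approached as far as the arm can. A call with a gripper value outside its range is refused whole. "fingers" is the opening, from 0 (shut) to 1 (fully open), set as the call begins (left out, the last holds). The fingers move at their own pace and stop on an object; "force" is the grip in N (left out, the last holds). Time passes only in rows, so rows that repeat a pose let the fingers close. It gives the time, the measured TCP pose, the force, the opening and the grip force at its end, in the units of the state.
- ctrl.get_state(): the state, without advancing time (a new reading comes with each control period).
- ctrl.get_image(name): name is "side" or "top" or "wrist"; returns a dict with "image" (384x512x3 uint8, blue, green, red), "depth" (384x512 float32, m along the optical axis (not along the pixel's ray), 0 where there is no reading), "mtx" (3x3 intrinsics, pixels), "world_to_cam" (4x4, takes a point from world to camera coordinates). Camera axes: x right, y down, z forward; pixel columns grow to the right and rows downward; lengths in m; the calibration is good to about 2 mm. A picture is of the moment at which its call begins.
- ctrl.finish_job(): hands the job in; it is judged then, once.
The state is a dict: "clock": time; "joint_pos": joint angles; "qd": joint speeds; "joint_torque": joint torques, N m; "tcp_pos": TCP position; "tool_rot": TCP orientation; "force": force on the tool from outside, world axes, zero at the start; "torque": the same for the moment, N m; "opening": finger opening in m; "grasp_force": force on a finger pad.
Only numpy, scipy, OpenCV 4.12 (cv2) and the standard library are available. Lean on these libraries where they do the work, as an engineer would, in place of code of your own. Each camera call takes 0.05 s, during which the arm holds its last target. There are 200 camera calls.

### The job

Prepare the sprung measuring tweezers for their open-gap zeroing: pick them up off the belt by their grip pads, bring the tips over the setting gauge, pointing along its two engraved lines towards its back plate, and squeeze until each tip stands over its own line (a 12 mm gap), hovering within a centimetre of the gauge's top. Hold that gap steady for at least two seconds and finish still holding it; never pinch the tips together, touch the gauge or push the parts lying about.

Things in the scene. Friction and masses are not known exactly. Their poses are not given: they have to be found in the camera images.
- tweezers: Sprung tweezers, 181 x 45 x 22 mm, 0.1 kg (centre of mass x = -12 mm), flat; legs close horizontally. Origin: underside, midway between the black grip pads; x to the tips (ends at x = 60 mm), y to the left leg, z up. Grey end block x -121 to -87 mm. Legs pivot at x = -85 mm; the left leg is rigid with this body, the right turns: squeezing turns the midline left by half the joint angle.
- grip (a point): Midway between the two flat black grip pads, 11 mm above the tweezers' underside. Each pad is 38 mm long (along x), 7 mm thick, 22 mm high; 45 mm over their outer faces when open, 34 mm at the 12 mm tip gap, where the pads are parallel.
- tweezers_leg (a joint): Angle of the right leg: 0 with the tweezers open (tip gap 30 mm), growing as they are squeezed; about 0.124 rad at the 12 mm gap; tips meet near 0.2. Gap = 30 mm - 145 mm x angle. A spring opens them: about 3 N at the pads when open, 10 N at the 12 mm gap.
- tip_left (a point): Inner edge, underside end of the left leg's tip (4 mm thick steel), 2 mm above the tweezers' underside. The distance between tip_left and tip_right is the tip gap.
- tip_right (a point): The same point of the right leg's tip.
- gauge: Fixed setting gauge: aluminium block on a dark foot, 72 x 64 mm (foot x -30 to 42, block x -26 to 38 mm), top 25 mm above the belt, with an upright back plate 56 mm wide at x = 32 to 38 mm that rises 33 mm above the top. Origin: on the belt; x to the back plate, y left, z up. Two thin dark lines 12 mm apart (y = +-6 mm) run along x over the top (x -22 to 32 mm) and up the back plate.
- mark_left (a point): Middle of the left line (y = 6 mm) on the gauge's top face, x = 0; axes as the gauge.
- mark_right (a point): Middle of the right line (y = -6 mm) on the gauge's top face, x = 0; axes as the gauge.
- inductor_a: Copper ring-shaped inductor, 40 mm across, 17 mm high, loose bystander; origin under its centre.
- inductor_b: A second such inductor, loose bystander; origin under its centre.
- capacitor: Black can capacitor, 30 mm diameter, 47 mm high, standing loose, bystander; origin under its centre.
Not all that is in view belongs to the job. Of the things that look like the tweezers, the larger one is meant.

How it is judged:
By the outcome, as a careful person would: the job done as asked, in the order asked, and still so for the second after the job is handed in, while the arm keeps its last pose, push and grip.
It also fails if it takes over 45 s, if anything falls off the work surface, if the arm or the gripper's body presses on something with over 40 N, if the wrist force passes 120 N, or if a joint passes its speed limit or range.

## Working session

There is one attempt and no reset: what is moved stays moved. The work goes in short steps, Python scripts to look and compute and a tool call to move; the robot and the scene stay as the last step left them, time stands still between calls to the robot, and variables do not carry over. Pictures are saved under pics/ and viewed, at most 10 in all, crops included, and the job is handed in when it is done.

Besides the shell and the picture viewer there is one more tool, called after ">>>" as name(argument=value, ...) on one line, values as JSON. play_rows: Moves the arm, as the interface text tells. Its arguments: {"type":"object","properties":{"deltas":{"type":"array","items":{"type":"array","items":{"type":"number"}}},"fingers":{"type":"number"},"force":{"type":"number"}},"required":["deltas"]}

```bash
ls; mkdir -p pics; cat > h.py <<'E'
import numpy as np, cv2
from bench import ctrl
from scipy.spatial.transform import Rotation as R
def ray(c,u,v):
    M=np.array(c["world_to_cam"]);d=np.linalg.inv(c["mtx"])@[u,v,1.]
    return -M[:3,:3].T@M[:3,3], M[:3,:3].T@d
def onplane(c,u,v,z):
    o,d=ray(c,u,v);return o+d*(z-o[2])/d[2]
def proj(c,p):
    M=np.array(c["world_to_cam"]);q=np.array(c["mtx"])@(M[:3,:3]@np.array(p)+M[:3,3]);return q[:2]/q[2]
def cloud(c):
    d=c["depth"];v,u=np.mgrid[:d.shape[0],:d.shape[1]]
    r=np.linalg.inv(c["mtx"])@np.stack([u.ravel(),v.ravel(),np.ones(u.size)])
    M=np.array(c["world_to_cam"]);P=(r*d.ravel()).T
    return ((P-M[:3,3])@M[:3,:3]).reshape(*d.shape,3)
E
python3 - <<'E'
from h import *
print(ctrl.get_state(),ctrl.hold_point_z)
import pickle
D={n:ctrl.get_image(n) for n in("top","side")}
pickle.dump(D,open("d0.pkl","wb"))
for n in D:
    c=D[n];print(n,c["mtx"],ray(c,256,192));cv2.imwrite(f"pics/{n}0.png",cv2.resize(c["image"],(800,600)))
E
```

```text
pics
{'clock': 0.0, 'joint_pos': array([-1.25711455,  0.47780006,  0.02233289,  1.55638583, -0.01149009,
        1.10925353, -0.08307829]), 'qd': array([ 2.24743810e-03,  2.14625680e-03,  8.98347665e-04, -1.10196700e-03,
        8.77809831e-04, -4.18273510e-05, -2.71148352e-04]), 'joint_torque': array([-5.39195880e-04, -5.82860041e+01,  1.53428435e+00, -2.72594637e+01,
       -5.43650833e-02,  1.69843918e-02,  1.18925918e-04]), 'tcp_pos': array([0.27611709, 0.61533092, 0.2217093 ]), 'tool_rot': array([-1.14665204e-04,  2.09304420e-01,  9.77850153e-01, -8.51630452e-04]), 'force': array([ 0.03892426,  0.55405772, -0.13667541]), 'torque': array([ 0.07707224, -0.02389618, -0.03084871]), 'grasp_force': 0.0, 'opening': 0.08794012623486032} 0.0187
top [[370.28393863   0.         258.05593426]
 [  0.         370.28393863 184.71244725]
 [  0.           0.           1.        ]] (array([0.32458906, 0.097568  , 1.01331133]), array([ 0.18916206,  0.02148761, -0.98192371]))
side [[382.39286112   0.         252.52840327]
 [  0.         382.39286112 184.9561469 ]
 [  0.           0.           1.        ]] (array([0.26759231, 0.99531174, 0.44187549]), array([ 0.27270294, -0.87076764, -0.40965663]))
```

View pics/top0.png

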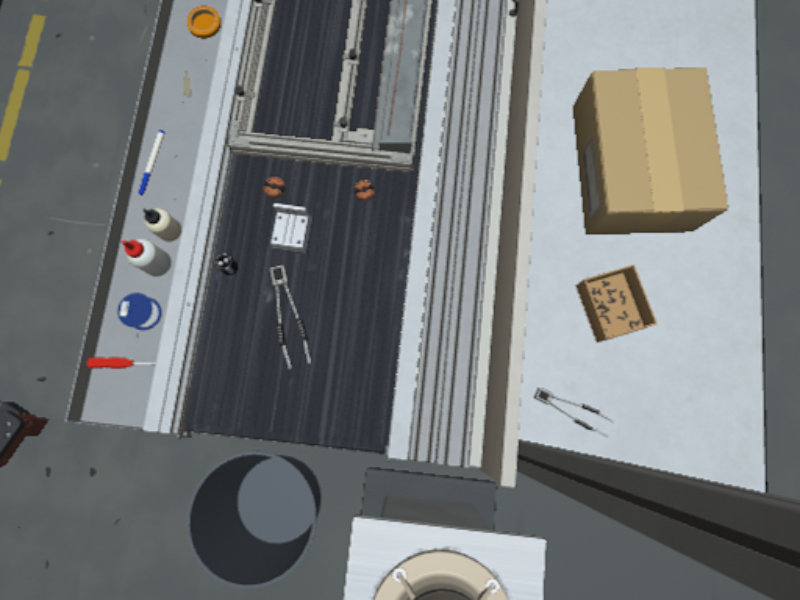

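View pics/side0.png

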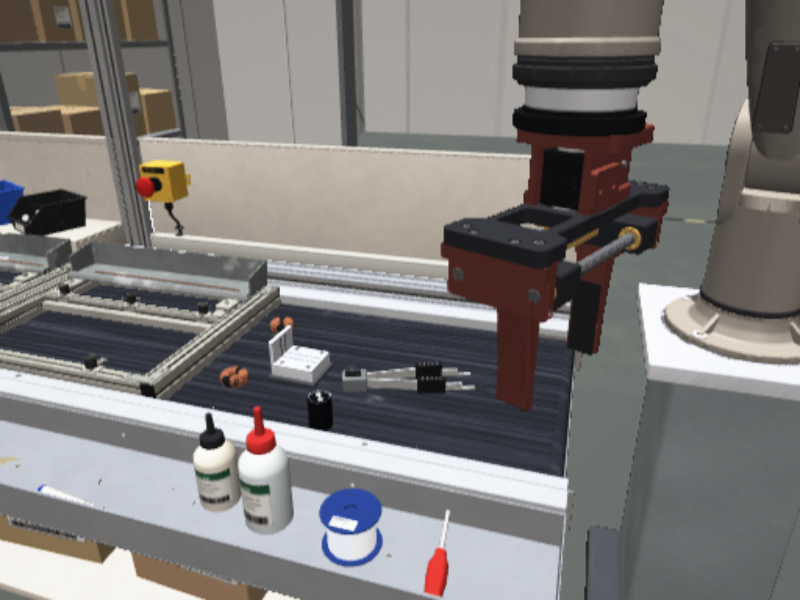

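The top view shows two tweezers-like things, in 800x600 pixels. One is on the belt at about (290,318): end block at (278,275), tips at (290,367) and (309,361). The other is smaller, on the right-hand table at about (575,410). The belt one fits, being larger and on the belt. The gauge is at (290,228) with its back plate at the far side, the capacitor at (226,263), and the inductors at (274,187) and (364,190). I'll enlarge the belt pair to confirm.

```bash
python3 - <<'E'
from h import *; import pickle
D=pickle.load(open("d0.pkl","rb"));c=D["top"];im=c["image"];P=cloud(c)
x0,y0,x1,y1=130,105,250,245
cr=cv2.resize(im[y0:y1,x0:x1],None,fx=4.2,fy=4.2,interpolation=cv2.INTER_CUBIC)
c2=cv2.resize(im[235:285,330:400],None,fx=4.2,fy=4.2,interpolation=cv2.INTER_CUBIC)
o=np.zeros((590,800,3),np.uint8);o[:cr.shape[0],:cr.shape[1]]=cr;o[:c2.shape[0],504:504+c2.shape[1]]=c2[:,:296]
cv2.imwrite("pics/crop1.png",o)
# height components above the belt
H=P[...,2]; roi=np.zeros(H.shape,bool);roi[110:245,135:255]=1
g=cv2.cvtColor(im,cv2.COLOR_BGR2GRAY)
print("belt z",np.median(H[200:240,215:235]))
for nm,m in(("bright",(g>95)&roi),("tall",(H>0.008)&roi&(H<.2))):
    n,l,s,ce=cv2.connectedComponentsWithStats(m.astype(np.uint8))
    for i in range(1,n):
        if s[i,4]>12:
            ys,xs=np.where(l==i);q=P[ys,xs]
            print(nm,s[i],ce[i].round(1),np.median(q,0).round(4),"zmax",q[:,2].max().round(3),"rect",[np.round(a,1) for a in cv2.minAreaRect((q[:,:2]*1000).astype(np.float32))])
E
```

```text
belt z -0.003890895718501511
bright [135 110  10  55 250] [138.  128.2] [0.6708 0.4727 0.0131] zmax 1.013 rect [array([489.9, 324.7]), array([551.5, 107.2]), np.float64(43.0)]
bright [172 113   9   5  28] [176.2 115.4] [0.7153 0.3733 0.0108] zmax 0.014 rect [array([716.6, 372.3]), array([24.1, 10.3]), np.float64(79.9)]
bright [228 115   9   6  28] [231.8 117.5] [0.7271 0.2136 0.0121] zmax 0.016 rect [array([727.3, 213.1]), array([11.9, 23.4]), np.float64(30.2)]
bright [170 119   9   6  31] [173.5 121.9] [0.6954 0.3767 0.0114] zmax 0.016 rect [array([694.1, 376.5]), array([24.6, 12.8]), np.float64(74.7)]
bright [229 121  10   6  31] [233.4 123.7] [0.7076 0.2061 0.012 ] zmax 0.017 rect [array([708.3, 205.5]), array([12.1, 26.5]), np.float64(26.3)]
bright [175 130  21   6  64] [184.9 132.2] [0.6523 0.3301 0.0571] zmax 0.061 rect [array([664. , 336.9]), array([73.8, 27.7]), np.float64(87.2)]
bright [173 135  25  24 445] [184.9 146.9] [0.6203 0.33   0.0251] zmax 1.013 rect [array([505.8, 217.1]), array([426.6,  81.6]), np.float64(44.2)]
bright [173 170  18  37 173] [180.1 185.9] [0.5157 0
[... 693 characters left out ...]
4  13 111] [175.4 118.9] [0.7054 0.3738 0.011 ] zmax 0.016 rect [array([705.6, 373.8]), array([36.3, 35.5]), np.float64(54.8)]
tall [227 115  13  13 106] [232.9 120.6] [0.7183 0.2089 0.0115] zmax 0.017 rect [array([718.6, 208.2]), array([34.1, 34.9]), np.float64(30.9)]
tall [174 130  26  30 581] [186.1 144.7] [0.6275 0.3267 0.0256] zmax 0.061 rect [array([622.9, 327.2]), array([60.4, 67.2]), np.float64(89.2)]
tall [138 162  14  13 135] [144.5 168.2] [0.5457 0.428  0.0377] zmax 0.043 rect [array([547. , 430.7]), array([28.1, 28.8]), np.float64(43.3)]
tall [173 170  24  55 283] [182.3 192.7] [0.5021 0.3255 0.0166] zmax 0.024 rect [array([484.9, 315.7]), array([150.3,  46.7]), np.float64(19.4)]
```

View pics/crop1.png

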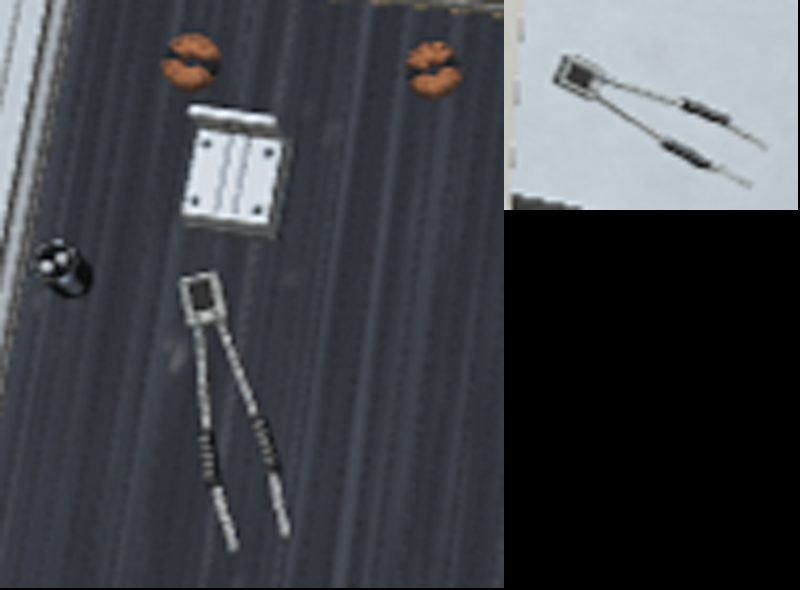

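The crop confirms it: the belt tweezers have their end block at (203,297) and tips at (234,548) and (287,533), pointing at the robot. The inset shows the smaller decoy on the table, so I'll use the belt pair. I'll move above its pads and look with the wrist camera.

>>> play_rows(deltas=[[-3.5,-2.7,0.2,0,0,-5],[-7,-5.4,0.5,0,0,-10],[-10.5,-8.1,0.8,0,0,-15],[-14,-10.8,1,0,0,-20],[-17.5,-13.5,1.2,0,0,-25],[-21,-16.2,1.5,0,0,-30],[-24.5,-18.9,1.8,0,0,-35],[-28.3,-21.8,2,0,0,-40],[-28.3,-21.8,2,0,0,-40],[-28.3,-21.8,2,0,0,-40]], fingers=1, force=20)

```text
clock: 1.35
tcp_pos: [0.4449, 0.3015, 0.2025]
tool_rot: [-0.0, -0.137, 0.991, 0.0]
force: [-0.5, 0.1, -0.3]
opening: 0.0881
grasp_force: 0.0
```

```bash
python3 - <<'E'
from h import *; import pickle
s=ctrl.get_state();print(s["clock"],s["tcp_pos"],s["joint_pos"].round(3),s["force"])
q=s["tool_rot"];print(R.from_quat([*q[1:],q[0]]).as_matrix().round(3))
c=ctrl.get_image("wrist");pickle.dump(c,open("w1.pkl","wb"))
print(c["mtx"],ray(c,256,192));cv2.imwrite("pics/w1.png",cv2.resize(c["image"],(800,600)))
E
```

```text
1.35 [0.44490416 0.30149342 0.20253187] [-0.704  0.274 -0.008  1.906  0.002  0.962  1.133] [-0.54531954  0.08727429 -0.32672964]
[[-0.962 -0.272 -0.001]
 [-0.272  0.962  0.   ]
 [ 0.     0.    -1.   ]]
[[288.83752291   0.         254.27587981]
 [  0.         288.83752291 188.88467255]
 [  0.           0.           1.        ]] (array([0.36406924, 0.27898844, 0.36436307]), array([ 0.30007646,  0.09150175, -0.9495965 ]))
```

View pics/w1.png

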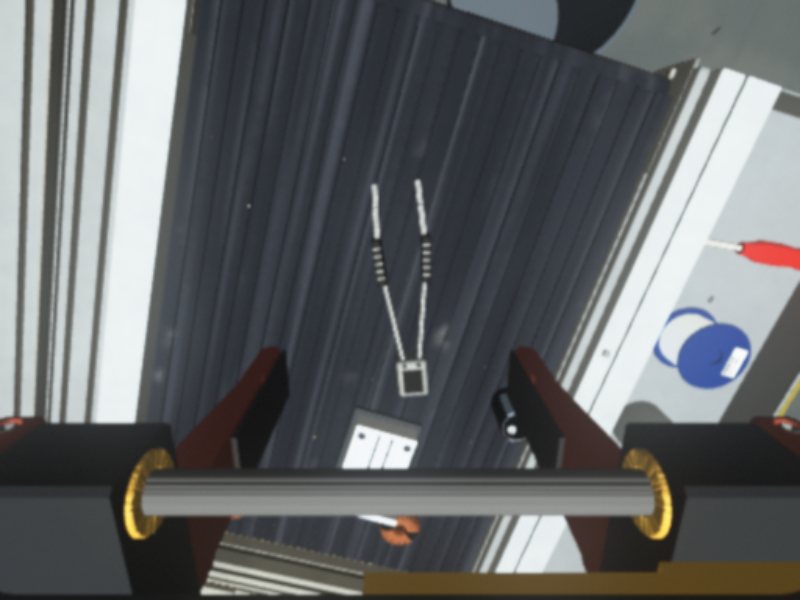

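The wrist view shows the tweezers clear of everything: tips at (374,184) and (418,180), pads at (378,262) and (426,258), end block at (413,378). Next I'll compute its axis and grip point from masks.

```bash
python3 - <<'E'
from h import *; import pickle
c=pickle.load(open("w1.pkl","rb"));im=c["image"];g=cv2.cvtColor(im,cv2.COLOR_BGR2GRAY);P=cloud(c)
print("belt z",np.median(P[100:200,190:225,2]))
roi=np.zeros(g.shape,np.uint8);roi[105:258,225:290]=1
m=((g>110)&(roi>0)).astype(np.uint8)
n,l,s,ce=cv2.connectedComponentsWithStats(m)
for i in range(1,n):
    if s[i,4]>8:
        ys,xs=np.where(l==i);q=P[ys,xs];print(s[i],ce[i].round(1),"med",np.median(q,0).round(4),"zpct",np.percentile(q[:,2],[10,50,90]).round(4))
        e=ys.argmin();print("  topmost",xs[ys==ys.min()].mean(),ys.min(),onplane(c,xs[ys==ys.min()].mean(),ys.min()-.5,.005)[:2].round(4))
# tall points (pads/block) by depth
t=(P[...,2]>.010)&(roi>0);ys,xs=np.where(t);q=P[ys,xs]
s0=ctrl.get_state();qq=s0["tool_rot"];Rm=R.from_quat([*qq[1:],qq[0]]).as_matrix();T=(q-s0["tcp_pos"])@Rm
h=lambda a:np.histogram(a,np.arange(-.14,.06,.01))[0]
for a in np.arange(-.13,.06,.01):
    k=(T[:,0]>=a)&(T[:,0]<a+.01)
    if k.sum()>2:
        y=T[k,1];print(f"{a:.2f}",k.sum(),"z",q[k,2].max().round(3),"L",y[y>np.mean(y)].mean().round(4),"R",y[y<np.mean(y)].mean().round(4),"ext",y.min().round(4),y.max().round(4))
E
```

```text
belt z -0.004656207924466164
[265 115   9  35 150] [268.8 132.1] med [0.3993 0.3075 0.0026] zpct [-0.0048  0.0026  0.0091]
  topmost 267.0 115 [0.3793 0.2994]
[237 118   7  35 148] [239.9 135. ] med [0.4124 0.2739 0.0023] zpct [-0.0049  0.0023  0.0091]
  topmost 239.0 118 [0.3919 0.2678]
[239 158   4   3   9] [240.3 159.1] med [0.4382 0.2823 0.0175] zpct [0.0173 0.0175 0.0184]
  topmost 240.5 158 [0.4389 0.2822]
[271 160   4   3   9] [272.4 161.3] med [0.43   0.3206 0.0179] zpct [0.0167 0.0179 0.0187]
  topmost 272.0 160 [0.4305 0.3212]
[239 163   5   3  10] [240.9 163.9] med [0.4434 0.2846 0.0186] zpct [0.0175 0.0186 0.0191]
  topmost 241.0 163 [0.4449 0.2845]
[271 165   4   3   9] [272.3 166.1] med [0.4358 0.3226 0.0179] zpct [0.0171 0.0179 0.0188]
  topmost 272.5 165 [0.4365 0.3237]
[242 177   4   3   9] [243.4 177.9] med [0.4601 0.2922 0.0184] zpct [0.0168 0.0184 0.0193]
  topmost 244.0 177 [0.4616 0.293 ]
[245 181  29  73 593] [261.8 221.5] med [0.5192 0.3333 0.0142] zpct [-0.0039  0.0142  0.0181]
  topmost 271.0 181 [0.4573 0.328 ]
-0.12 83 z 0.019 L 0.0198 R 0.0068 ext 0.0005 0.0263
-0.11 123 z 0.02 L 0.0193 R 0.0065 ext 0.0005 0.0247
-0.10 136 z 0.019 L 0.0184 R 0.0054 ext -0.0009 0.0247
-0.09 129 z 0.019 L 0.0178 R 0.0052 ext -0.0008 0.0234
-0.08 31 z 0.015 L 0.0184 R 0.0019 ext 0.0005 0.0191
-0.07 38 z 0.015 L 0.0188 R -0.0003 ext -0.0021 0.0203
-0.06 34 z 0.015 L 0.0193 R -0.0027 ext -0.0047 0.0201
-0.05 41 z 0.015 L 0.0198 R -0.0051 ext -0.0072 0.0213
-0.04 35 z 0.016 L 0.0204 R -0.0072 ext -0.0097 0.0223
-0.03 41 z 0.015 L 0.0209 R -0.0093 ext -0.0109 0.0223
-0.02 69 z 0.02 L 0.0221 R -0.0127 ext -0.017 0.0255
-0.01 94 z 0.02 L 0.0222 R -0.0141 ext -0.0181 0.0254
-0.00 98 z 0.02 L 0.022 R -0.0155 ext -0.0192 0.0252
0.01 99 z 0.02 L 0.0218 R -0.017 ext -0.0202 0.025
0.02 19 z 0.02 L 0.0235 R 0.0201 ext 0.0187 0.0249
```

>>> play_rows(deltas=[[0.2,0.1,3,0,0,-2],[0.45,0.32,7,0,0,-4.7],[0.45,0.32,11,0,0,-4.7],[0.45,0.32,14.5,0,0,-4.7],[0.45,0.32,17,0,0,-4.7],[0.45,0.32,18.5,0,0,-4.7],[0.45,0.32,19.5,0,0,-4.7],[0.45,0.32,19.9,0,0,-4.7],[0.45,0.32,19.9,0,0,-4.7],[0.45,0.32,19.9,0,0,-4.7]])

```text
clock: 2.65
tcp_pos: [0.4405, 0.3032, 0.0043]
tool_rot: [0.001, -0.178, 0.984, 0.0]
force: [-0.4, 1.3, -0.1]
opening: 0.088
grasp_force: 0.0
```

```bash
python3 - <<'E'
from h import *; import pickle
s=ctrl.get_state();print(s["tcp_pos"],s["force"])
a=ctrl.get_image("side");c=ctrl.get_image("wrist")
x=cv2.resize(a["image"][190:290,190:350],None,fx=4,fy=4)[:,:400]
cr=a["image"][170:280,190:390]
o=np.vstack([cv2.resize(cr,(545,300)),cv2.resize(c["image"][80:280,90:430],(545,300))]);cv2.imwrite("pics/g1.png",o)
E
```

```text
[0.44050139 0.30323417 0.0042909 ] [-0.36102946  1.28684092 -0.05430576]
```

View pics/g1.png

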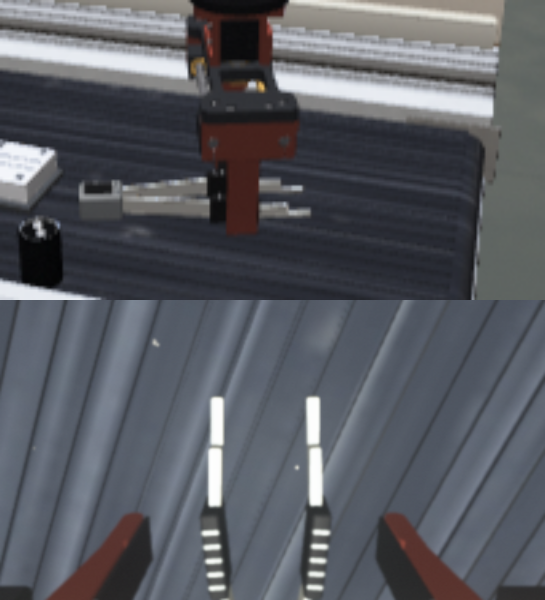

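The fingers straddle the pads, centred across: legs at x=217 and 313, fingers at 150 and 378. The side view shows them on the pads with clearance, so I'll close part way.

>>> play_rows(deltas=[[0,0,0,0,0,0],[0,0,0,0,0,0],[0,0,0,0,0,0],[0,0,0,0,0,0],[0,0,0,0,0,0],[0,0,0,0,0,0],[0,0,0,0,0,0],[0,0,0,0,0,0]], fingers=0.41, force=20)

```text
clock: 3.75
tcp_pos: [0.4401, 0.303, 0.0037]
tool_rot: [-0.0, -0.178, 0.984, 0.0]
force: [0.2, 0.0, -0.3]
opening: 0.0363
grasp_force: 9.1
```

>>> play_rows(deltas=[[0,0,-0.5,0,0,0],[0,0,-2,0,0,0],[0,0,-4.5,0,0,0],[0,0,-7.5,0,0,0],[0,0,-10,0,0,4],[0,0,-11.5,0,0,12],[0,0,-12,0,0,20],[0,0,-12,0,0,28],[0,0,-12,0,0,36],[0,0,-12,0,0,44],[0,0,-12,0,0,52],[0,0,-12,0,0,60],[0,0,-12,0,0,68],[0,0,-12,0,0,76],[0,0,-12,0,0,84],[0,0,-12,0,0,92],[0,0,-12,0,0,97],[0,0,-12,0,0,100]])

```text
clock: 6.0
tcp_pos: [0.44, 0.3032, 0.1246]
tool_rot: [-0.0, 0.64, 0.768, 0.0]
force: [-0.2, -0.5, -1.2]
opening: 0.0364
grasp_force: 8.8
```

```bash
python3 - <<'E'
from h import *; import pickle
D=pickle.load(open("d0.pkl","rb"));c=D["top"];im=c["image"];g=cv2.cvtColor(im,cv2.COLOR_BGR2GRAY)
s=ctrl.get_state();print(s["joint_pos"].round(3))
# white top of block: contour to plane z=.025
m=(g>150).astype(np.uint8);m[:134]=0;m[162:]=0;m[:,:172]=0;m[:,200:]=0
m=cv2.morphologyEx(m,cv2.MORPH_CLOSE,np.ones((3,3),np.uint8))
cn=max(cv2.findContours(m,cv2.RETR_EXTERNAL,cv2.CHAIN_APPROX_NONE)[0],key=cv2.contourArea)[:,0]
for z in(.025,.021):
    q=np.array([onplane(c,u,v,z)[:2] for u,v in cn]);print(z,cv2.minAreaRect((q*1000).astype(np.float32)))
G=cv2.resize(g[130:165,170:202].astype(np.float32),None,fx=8,fy=8,interpolation=cv2.INTER_CUBIC)
# lines: darkness minima per row between
for r in range(138,156,2):
    row=g[r,172:200];print(r,row.tolist())
E
```

```text
[-1.024  0.384  0.378  2.004 -0.198  0.787 -0.349]
0.025 ((621.3150634765625, 330.3064270019531), (56.57511901855469, 58.249244689941406), 88.05059051513672)
0.021 ((622.5159912109375, 331.2484130859375), (56.80409622192383, 58.485015869140625), 88.05059814453125)
138 [53, 51, 55, 57, 126, 189, 172, 141, 195, 221, 219, 221, 188, 176, 221, 219, 187, 169, 211, 210, 211, 196, 176, 163, 131, 98, 80, 71]
140 [50, 56, 62, 53, 161, 223, 197, 186, 215, 219, 218, 188, 176, 217, 219, 207, 176, 189, 217, 218, 201, 147, 143, 200, 185, 74, 90, 78]
142 [49, 55, 63, 73, 174, 225, 220, 218, 218, 217, 218, 187, 177, 220, 219, 191, 177, 216, 216, 219, 203, 155, 170, 209, 167, 78, 82, 68]
144 [52, 58, 59, 134, 208, 223, 218, 218, 218, 218, 207, 177, 193, 220, 220, 179, 162, 220, 217, 218, 217, 218, 221, 191, 105, 80, 72, 48]
146 [55, 61, 72, 175, 227, 220, 218, 219, 218, 219, 187, 177, 221, 219, 203, 176, 197, 217, 217, 218, 217, 217, 225, 191, 75, 88, 79, 47]
148 [56, 61, 126, 204, 224, 219, 219, 219, 219, 221, 189, 177, 220, 220, 188, 177, 220, 218, 218, 218, 217, 218, 209, 150, 79, 76, 59, 51]
150 [59, 57, 163, 227, 225, 221, 220, 219, 219, 191, 177, 219, 219, 220, 201, 193, 219, 218, 218, 217, 217, 222, 183, 72, 82, 70, 45, 52]
152 [64, 77, 157, 166, 93, 172, 223, 220, 220, 189, 178, 222, 220, 191, 177, 217, 219, 218, 219, 220, 219, 226, 192, 74, 82, 71, 51, 58]
154 [63, 138, 214, 222, 212, 220, 223, 221, 209, 179, 194, 220, 220, 188, 177, 221, 219, 212, 162, 102, 173, 196, 115, 81, 74, 51, 49, 56]
```

>>> play_rows(deltas=[[0,0,0,0,0,4],[0,0,0,0,0,12],[0,0,0,0,0,20],[0,0,0,0,0,28],[0,0,0,0,0,36],[0,0,0,0,0,44],[0,0,0,0,0,52],[0,0,0,0,0,60],[0,0,0,0,0,68],[0,0,0,0,0,76],[0,0,0,0,0,84],[0,0,0,0,0,92],[0,0,0,0,0,98],[0,0,0,0,0,100],[0,0,0,0,0,100],[0,0,0,0,0,100]])

```text
clock: 8.0
tcp_pos: [0.44, 0.303, 0.1239]
tool_rot: [-0.0, 1.0, 0.005, -0.0]
force: [0.4, 0.3, -0.9]
opening: 0.036
grasp_force: 8.8
```

```bash
python3 - <<'E'
from h import *; import pickle
s=ctrl.get_state();print(s["tcp_pos"],s["joint_pos"].round(3),R.from_quat([*s["tool_rot"][1:],s["tool_rot"][0]]).as_matrix().round(4))
D={n:ctrl.get_image(n) for n in("wrist","top","side")};pickle.dump(D,open("d2.pkl","wb"))
o=cv2.resize(D["wrist"]["image"],(800,600));cv2.imwrite("pics/w2.png",o)
E
```

```text
[0.440035   0.30302973 0.12385611] [-1.351  0.485  0.823  2.023 -0.481  0.834 -1.813] [[ 9.999e-01  1.040e-02 -2.000e-04]
 [ 1.040e-02 -9.999e-01  6.000e-04]
 [-2.000e-04 -6.000e-04 -1.000e+00]]
```

View pics/w2.png

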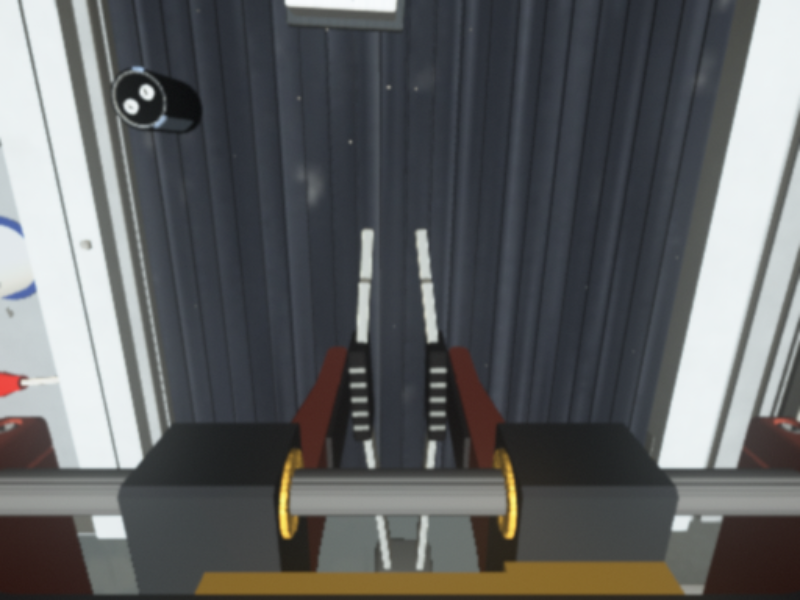

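The tweezers are held, with tips at (367,230) and (421,230) pointing at the gauge at the top of the picture. I'll move nearer so tips and gauge lines show in one wrist view.

>>> play_rows(deltas=[[1,-0.3,0,0,0,0],[3,-1,0,0,0,0],[5,-2,0,0,0,0],[6.5,-2.5,0,0,0,0],[7,-2.8,0,0,0,0],[7,-2.8,0,0,0,0],[7,-2.8,0,0,0,0]])

```text
clock: 9.02
tcp_pos: [0.5092, 0.3313, 0.1235]
tool_rot: [0.0, 1.0, 0.005, -0.0]
force: [0.2, -0.1, -0.8]
opening: 0.0358
grasp_force: 8.8
```

```bash
python3 - <<'E'
from h import *; import pickle
s=ctrl.get_state();print(s["tcp_pos"],s["joint_pos"].round(3))
D={n:ctrl.get_image(n) for n in("wrist","top","side")};D["s"]=s;pickle.dump(D,open("d3.pkl","wb"))
w=D["wrist"]["image"];t=D["top"]["image"]
o=np.zeros((600,800,3),np.uint8)
o[:,:500]=cv2.resize(w[0:240,156:356],(500,600),interpolation=cv2.INTER_CUBIC)
o[:300,500:]=cv2.resize(t[120:220,140:240],(300,300),interpolation=cv2.INTER_CUBIC)
o[300:,500:]=cv2.resize(D["side"]["image"][170:290,150:270],(300,300),interpolation=cv2.INTER_CUBIC)
cv2.imwrite("pics/w3.png",o)
E
```

```text
[0.50920047 0.3313154  0.12352761] [-1.238  0.597  0.782  1.849 -0.523  0.915 -1.773]
```

View pics/w3.png

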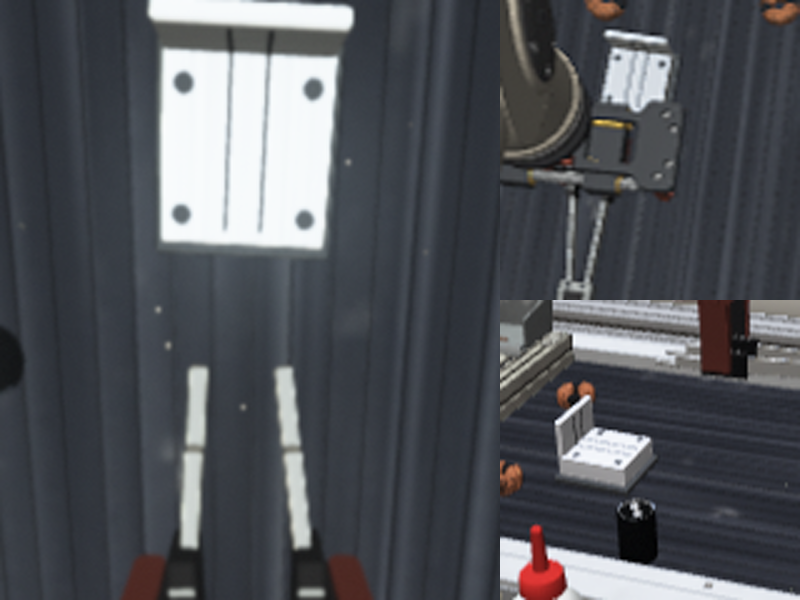

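The wrist view shows both engraved lines clearly (crop x≈230 and 268) and both tips (198 and 283, row 368). I'll measure the lines and tips.

```bash
cat > m.py <<'E'
from h import *; import pickle,sys
def measure(D,zu,rows_line,cols,rt,zg=.025):
    """zu: tweezers underside height; rows_line: rows of gauge lines; rt: rows of tips"""
    c=D["wrist"];g=cv2.cvtColor(c["image"],cv2.COLOR_BGR2GRAY).astype(float);s=D["s"]
    Rm=R.from_quat([*s["tool_rot"][1:],s["tool_rot"][0]]).as_matrix()
    T=lambda p:(p-s["tcp_pos"])@Rm*1000
    out={}
    L=[[],[]]
    for r in range(*rows_line):
        seg=g[r,cols[0]:cols[1]];d=np.clip(np.percentile(seg,80)-8-seg,0,None)
        h=len(seg)//2
        mid=cols[2](r)-cols[0]; mid=int(round(mid))
        for k,(a,b) in enumerate(((0,mid),(mid,len(seg)))):
            w=d[a:b]; 
            if w.sum()>15: L[k].append(T(onplane(c,cols[0]+a+(w*np.arange(b-a)).sum()/w.sum(),r,zg)))
    for k in(0,1):
        q=np.array(L[k]);p=np.polyfit(q[:,0],q[:,1],1);res=np.std(q[:,1]-np.polyval(p,q[:,0]))
        out["line%d"%k]=(p,q[:,0].min(),q[:,0].max());print("line",k,"slope deg",np.degrees(np.arctan(p[0])).round(2),"y@60",np.polyval(p,60).round(2),"x",q[:,0].min().round(1),q[:,0].max().round(1),"res",res.round(2))
    return T,c,g,out
E
python3 - <<'E'
from m import *
D=pickle.load(open("d3.pkl","rb"))
# crop->px: x=156+X/2.5, y=Y/2.5
T,c,g,o=measure(D,.12,(24,88),(234,272,lambda r:156+(251-(r*2.5-60)*.033)/2.5),None)
for r in range(140,178,4): print(r,g[r,226:276].astype(int).tolist())
P=cloud(c);print("gauge top z",np.median(P[40:80,232:280,2]),"pad top",np.median(P[232:238,226:232,2]),"tip z",np.median(P[152:170,233:237,2]))
print("gauge front edge col",g[85:110,240].astype(int).tolist())
E
```

```text
line 0 slope deg 2.61 y@60 -9.09 x 91.7 139.3 res 0.06
line 1 slope deg 2.64 y@60 2.88 x 91.7 139.3 res 0.06
140 [62, 63, 64, 64, 64, 65, 66, 66, 66, 65, 64, 64, 63, 60, 59, 61, 64, 69, 69, 69, 68, 68, 66, 66, 64, 63, 61, 60, 58, 58, 59, 59, 60, 61, 59, 59, 60, 63, 66, 70, 73, 78, 81, 84, 81, 68, 62, 63, 67, 64]
144 [60, 60, 62, 64, 63, 64, 64, 66, 66, 65, 65, 64, 64, 61, 57, 59, 63, 66, 66, 65, 65, 65, 64, 63, 63, 61, 59, 58, 59, 57, 58, 57, 59, 60, 60, 58, 59, 61, 64, 69, 72, 77, 82, 85, 80, 63, 63, 67, 66, 63]
148 [61, 62, 62, 64, 78, 132, 189, 203, 205, 206, 206, 205, 183, 106, 59, 58, 62, 65, 65, 63, 64, 62, 63, 63, 61, 60, 59, 58, 57, 57, 57, 58, 60, 60, 58, 60, 60, 62, 70, 99, 148, 188, 200, 203, 205, 205, 181, 109, 66, 62]
152 [61, 62, 63, 65, 85, 151, 209, 212, 209, 209, 207, 203, 172, 100, 57, 57, 61, 64, 63, 63, 62, 62, 63, 62, 61, 59, 58, 57, 56, 56, 55, 56, 58, 59, 58, 58, 59, 60, 65, 81, 136, 193, 209, 209, 208, 205, 186, 130, 79, 62]
156 [59, 60, 62, 63, 77, 132, 193, 208, 209, 208, 206, 190, 142, 80, 55, 58, 60, 62, 61, 63, 63, 61, 62, 61, 60, 59, 56, 57, 56, 55, 55, 
[... 716 characters left out ...]
02, 209, 209, 210, 209, 187, 108]
172 [61, 61, 66, 76, 126, 184, 206, 210, 210, 209, 209, 186, 108, 59, 56, 59, 61, 62, 61, 61, 61, 60, 60, 59, 59, 57, 56, 56, 55, 55, 56, 55, 57, 58, 57, 57, 59, 61, 65, 67, 72, 86, 138, 195, 209, 210, 209, 207, 185, 123]
176 [69, 69, 72, 89, 149, 203, 207, 204, 203, 204, 197, 164, 95, 60, 57, 58, 60, 62, 61, 60, 59, 60, 61, 59, 60, 58, 56, 57, 55, 54, 54, 54, 57, 58, 57, 57, 60, 62, 66, 69, 74, 92, 143, 196, 208, 207, 205, 204, 203, 176]
gauge top z 0.02472762072960327 pad top 0.13798637012114148 tip z 0.12169970049425288
gauge front edge col [249, 249, 249, 249, 249, 249, 249, 249, 249, 248, 246, 236, 190, 131, 111, 103, 86, 74, 73, 73, 74, 73, 72, 71, 71]
```

```bash
python3 - <<'E'
from m import *
D=pickle.load(open("d3.pkl","rb"));c=D["wrist"];s=D["s"]
Rm=R.from_quat([*s["tool_rot"][1:],s["tool_rot"][0]]).as_matrix()
T=lambda p:((p-s["tcp_pos"])@Rm*1000).round(2)
z=s["tcp_pos"][2]
for n,u,v in(("tipL",238.8,147),("tipR",265.8,147)): print(n,T(onplane(c,u,v,z)),T(onplane(c,u,v,z-.002)))
print("front mid",T(onplane(c,254,96.7,.025)),"line start",T(onplane(c,246,92.3,.025)),"grip pads",[T(onplane(c,u,236,z+.018)) for u in(229,280)])
g=cv2.cvtColor(c["image"],cv2.COLOR_BGR2GRAY)
print(g[84:100,244:249].astype(int).T.tolist(), g[8:26,247:250].astype(int).T.tolist())
E
```

```text
tipL [ 5.684e+01 -9.060e+00 -4.000e-02] [56.51 -9.17  1.96]
tipR [ 5.684e+01  6.110e+00 -4.000e-02] [56.51  6.19  1.96]
front mid [83.88 -0.62 98.46] line start [87.46 -7.45 98.46] grip pads [array([ 10.62, -14.28, -18.01]), array([ 10.62,  13.82, -18.01])]
[[244, 243, 241, 241, 241, 241, 241, 242, 244, 248, 249, 248, 241, 197, 129, 108], [217, 207, 198, 194, 195, 195, 197, 206, 230, 244, 248, 249, 242, 201, 131, 110], [190, 185, 182, 180, 180, 181, 191, 209, 232, 245, 249, 249, 243, 203, 134, 112], [233, 233, 233, 233, 232, 233, 239, 243, 246, 248, 249, 248, 242, 202, 134, 111], [247, 247, 247, 247, 247, 247, 248, 248, 248, 249, 249, 248, 240, 197, 131, 110]] [[234, 190, 119, 71, 52, 46, 48, 50, 52, 55, 57, 66, 104, 172, 207, 215, 214, 214], [235, 194, 124, 76, 59, 54, 53, 51, 50, 51, 49, 50, 76, 131, 161, 167, 168, 168], [236, 198, 131, 91, 79, 78, 77, 74, 71, 71, 67, 68, 102, 172, 208, 216, 216, 216]]
```

>>> play_rows(deltas=[[0.8,0,0,0,0,0.5],[2.3,0,0,0,0,1.3],[4,-0.1,0.5,0,0,2],[5,-0.2,1.5,0,0,2.6],[5.3,-0.2,3,0,0,2.6],[5.3,-0.2,4.8,0,0,2.6],[5.3,-0.2,6.4,0,0,2.6],[5.3,-0.2,7.5,0,0,2.6],[5.3,-0.2,8.1,0,0,2.6],[5.3,-0.2,8.3,0,0,2.6],[5.3,-0.2,8.3,0,0,2.6]])

```text
clock: 10.55
tcp_pos: [0.563, 0.3342, 0.041]
tool_rot: [-0.0, 1.0, -0.018, 0.0]
force: [0.5, -0.1, -0.4]
opening: 0.0364
grasp_force: 8.8
```

>>> play_rows(deltas=[[0,0,0,0,0,0],[0,0,0,0,0,0],[0,0,0,0,0,0],[0,0,0,0,0,0],[0,0,0,0,0,0]], fingers=0.387)

```text
clock: 11.18
tcp_pos: [0.5628, 0.3341, 0.0406]
tool_rot: [-0.0, 1.0, -0.018, -0.0]
force: [-0.4, 0.5, -1.2]
opening: 0.0344
grasp_force: 10.2
```

```bash
python3 - <<'E'
from h import *; import pickle
s=ctrl.get_state();print(s["tcp_pos"],s["joint_pos"].round(3),s["opening"],s["grasp_force"])
D={n:ctrl.get_image(n) for n in("wrist","side")};D["s"]=s;pickle.dump(D,open("d4.pkl","wb"))
w=D["wrist"]["image"]
o=np.zeros((600,800,3),np.uint8)
o[:,:400]=cv2.resize(w[70:220,205:305],(400,600),interpolation=cv2.INTER_CUBIC)
o[:400,400:]=cv2.resize(D["side"]["image"][200:260,165:225],(400,400),interpolation=cv2.INTER_CUBIC)
cv2.imwrite("pics/w4.png",o)
E
```

```text
[0.5627842  0.33406751 0.04063589] [-1.1    0.766  0.69   1.771 -0.634  0.841 -1.714] 0.03437293551294441 10.201823562383652
```

View pics/w4.png

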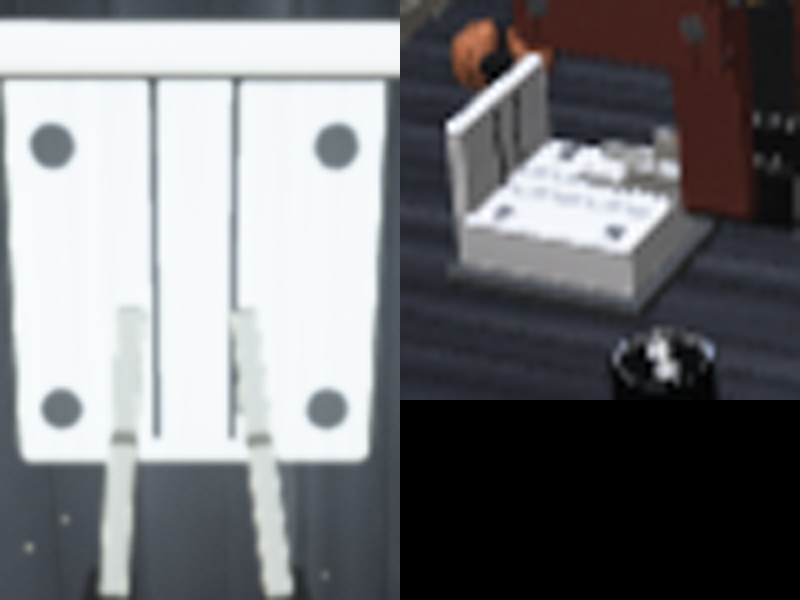

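The tips now stand over the gauge: inner edges at crop (145,310) and (232,310), lines at 155 and 234. So the tips need to go about 1–2 mm right, with the gap slightly narrower. I'll measure more finely.

```bash
cat > f.py <<'E'
from m import *
def run(D,zo=0.0,rt=(149,164),verbose=1):
    c=D["wrist"];s=D["s"];g=cv2.cvtColor(c["image"],cv2.COLOR_BGR2GRAY).astype(float)
    Rm=R.from_quat([*s["tool_rot"][1:],s["tool_rot"][0]]).as_matrix()
    T=lambda p:(p-s["tcp_pos"])@Rm*1000
    L=[[],[]]
    for r in range(94,140,2):
        for k,(a,b) in enumerate(((236,249),(256,270))):
            seg=g[r,a:b];d=np.clip(np.percentile(seg,80)-12-seg,0,None)
            if d.sum()>15:L[k].append(T(onplane(c,a+(d*np.arange(b-a)).sum()/d.sum(),r,.025)))
    P=[np.polyfit(np.array(q)[:,0],np.array(q)[:,1],1) for q in L]
    print("lines slope deg",[round(float(np.degrees(p[0])),2) for p in P],"y@57",[round(float(np.polyval(p,57)),2) for p in P])
    return c,g,s,T,P
E
python3 - <<'E'
from f import *
D=pickle.load(open("d4.pkl","rb"));c,g,s,T,P=run(D)
for r in(140,144,146,148,152,156,164,172,200,212): print(r,g[r,228:278].astype(int).tolist())
print("front col",g[178:192,256].astype(int).tolist(),"front x",[T(onplane(c,256,v,.025))[0].round(1) for v in(184,185.5)])
E
```

```text
lines slope deg [0.15, 0.12] y@57 [-7.16, 4.85]
140 [250, 250, 249, 249, 248, 248, 248, 249, 249, 249, 249, 249, 249, 246, 221, 155, 176, 235, 247, 249, 250, 250, 249, 249, 249, 249, 249, 249, 249, 249, 250, 249, 248, 240, 194, 152, 207, 245, 250, 250, 249, 249, 249, 249, 249, 248, 247, 247, 248, 249]
144 [250, 250, 249, 249, 248, 248, 249, 249, 249, 249, 249, 249, 250, 249, 236, 168, 176, 235, 247, 249, 249, 249, 249, 249, 249, 249, 249, 249, 249, 249, 249, 249, 249, 240, 193, 151, 206, 245, 250, 250, 249, 249, 249, 249, 249, 248, 248, 248, 248, 249]
146 [250, 250, 250, 249, 248, 246, 239, 231, 228, 227, 228, 231, 240, 245, 235, 169, 176, 235, 247, 249, 250, 250, 249, 249, 249, 249, 249, 249, 249, 249, 249, 250, 248, 240, 193, 152, 193, 233, 237, 237, 241, 246, 249, 249, 249, 248, 247, 248, 248, 249]
148 [251, 250, 250, 249, 247, 243, 229, 219, 220, 219, 218, 221, 224, 228, 228, 167, 177, 235, 247, 249, 250, 250, 249, 249, 249, 249, 249, 249, 249, 249, 249, 249, 248, 241, 215, 204, 205, 209, 212, 215, 225, 238, 247, 249, 249, 248, 248, 248, 248, 249]
152 [250, 250, 249, 249, 248, 24
[... 853 characters left out ...]
248, 249, 249, 249, 249, 249, 249, 249, 248, 247, 235, 168, 142, 178, 198, 215, 220, 220, 220, 220, 225, 235, 245, 247, 247, 248, 249]
200 [79, 93, 144, 202, 215, 216, 214, 214, 213, 191, 119, 78, 81, 84, 87, 88, 85, 86, 85, 85, 85, 83, 83, 82, 81, 81, 80, 78, 79, 77, 77, 76, 75, 74, 77, 78, 78, 76, 77, 88, 133, 189, 213, 217, 215, 214, 213, 193, 130, 100]
212 [56, 79, 144, 201, 214, 212, 211, 207, 180, 109, 70, 65, 69, 72, 78, 80, 79, 77, 77, 77, 76, 75, 76, 74, 74, 72, 72, 70, 71, 71, 70, 70, 70, 70, 70, 71, 71, 69, 68, 68, 70, 85, 140, 201, 214, 214, 212, 208, 187, 126]
front col [249, 248, 248, 248, 248, 245, 228, 164, 105, 88, 87, 86, 86, 85] front x [np.float64(30.4), np.float64(29.4)]
```

>>> play_rows(deltas=[[0,-0.04,0,0,0,0.8],[0,-0.08,0.1,0,0,1.5],[0,-0.08,0.25,0,0,1.5],[0,-0.08,0.4,0,0,1.5],[0,-0.08,0.5,0,0,1.5],[0,-0.08,0.53,0,0,1.5],[0,-0.08,0.53,0,0,1.5],[0,-0.08,0.53,0,0,1.5]])

```text
clock: 12.28
tcp_pos: [0.5629, 0.3349, 0.0354]
tool_rot: [-0.0, 1.0, -0.031, 0.0]
force: [-0.3, -0.7, -1.7]
opening: 0.0342
grasp_force: 10.2
```

```bash
python3 - <<'E'
from f import *
S=[];W=[]
for i in range(4):
    S.append(ctrl.get_state());W.append(ctrl.get_image("wrist"))
s=S[0];s["tcp_pos"]=np.mean([a["tcp_pos"] for a in S],0);print(s["tcp_pos"],[round(a["opening"]*1e3,2) for a in S],[round(a["grasp_force"],1) for a in S])
print(s["tool_rot"])
c=W[0];c["image"]=np.mean([w["image"] for w in W],0).astype(np.uint8)
sd=ctrl.get_image("side");D={"wrist":c,"side":sd,"s":s};pickle.dump(D,open("d5.pkl","wb"))
c,g,s,T,P=run(D)
hsv=cv2.cvtColor(c["image"],cv2.COLOR_BGR2HSV)
for r in(145,148,151,154,158,162,200,212):
    print(r,g[r,232:274].astype(int).tolist())
P3=np.mean([cloud({**c,"depth":w["depth"]}) for w in W],0)
print("depth z: gauge",np.median(P3[110:140,225:240,2]),"tips",np.median(P3[150:170,234:238,2]),np.median(P3[155:170,267:270,2]),"legs",np.median(P3[200:212,232:235,2]))
o=np.zeros((600,800,3),np.uint8)
o[:,:400]=cv2.resize(c["image"][95:185,225:285],(400,600),interpolation=cv2.INTER_CUBIC)
o[:400,400:]=cv2.resize(sd["image"][205:255,170:220],(400,400),interpolation=cv2.INTER_CUBIC)
cv2.imwrite("pics/w5.png",o)
E
```

```text
[0.5628559  0.33490047 0.03540575] [34.21, 34.33, 34.0, 34.26] [10.2, 10.2, 10.2, 10.2]
[-4.35956348e-05  9.99514461e-01 -3.11582904e-02  3.92348457e-05]
lines slope deg [-1.55, -1.53] y@57 [-7.73, 4.29]
145 [244, 244, 243, 241, 240, 241, 242, 241, 230, 178, 140, 195, 240, 245, 245, 246, 246, 245, 245, 245, 245, 245, 245, 245, 245, 246, 245, 244, 234, 180, 133, 183, 237, 244, 244, 243, 243, 245, 245, 245, 245, 243]
148 [243, 237, 220, 208, 207, 207, 207, 206, 188, 132, 118, 187, 239, 245, 245, 246, 245, 245, 245, 245, 245, 245, 245, 245, 245, 245, 245, 244, 234, 184, 155, 186, 196, 198, 199, 203, 213, 231, 243, 245, 245, 244]
151 [243, 239, 225, 212, 209, 209, 210, 213, 206, 157, 127, 187, 240, 245, 245, 246, 246, 245, 245, 245, 245, 245, 245, 245, 245, 246, 245, 245, 237, 204, 172, 201, 211, 210, 209, 211, 220, 233, 242, 245, 245, 244]
154 [243, 239, 226, 212, 209, 209, 209, 212, 205, 164, 126, 173, 232, 244, 245, 246, 246, 245, 245, 245, 245, 245, 245, 245, 245, 245, 245, 245, 238, 204, 147, 165, 200, 209, 209, 209, 209, 209, 224, 241, 245, 244]
158 [239, 232, 224, 213, 209, 208, 2
[... 168 characters left out ...]
 245, 244]
162 [236, 218, 209, 209, 209, 208, 207, 208, 217, 218, 151, 142, 209, 240, 244, 245, 246, 245, 245, 244, 245, 245, 245, 245, 245, 245, 245, 244, 238, 202, 132, 126, 172, 202, 209, 209, 209, 210, 213, 226, 241, 244]
200 [204, 205, 204, 204, 202, 182, 113, 74, 76, 80, 83, 83, 82, 81, 81, 80, 79, 79, 79, 77, 77, 76, 76, 75, 74, 73, 74, 73, 74, 73, 72, 74, 74, 74, 74, 82, 124, 178, 202, 205, 204, 203]
212 [203, 202, 201, 196, 170, 103, 67, 64, 63, 67, 71, 74, 74, 73, 73, 73, 73, 73, 72, 71, 71, 69, 69, 68, 67, 67, 66, 65, 65, 64, 63, 67, 67, 66, 66, 65, 64, 77, 131, 189, 204, 203]
depth z: gauge 0.024705774899611777 tips 0.03345753350362114 0.03353875469003752 legs 0.04041383618576906
```

View pics/w5.png

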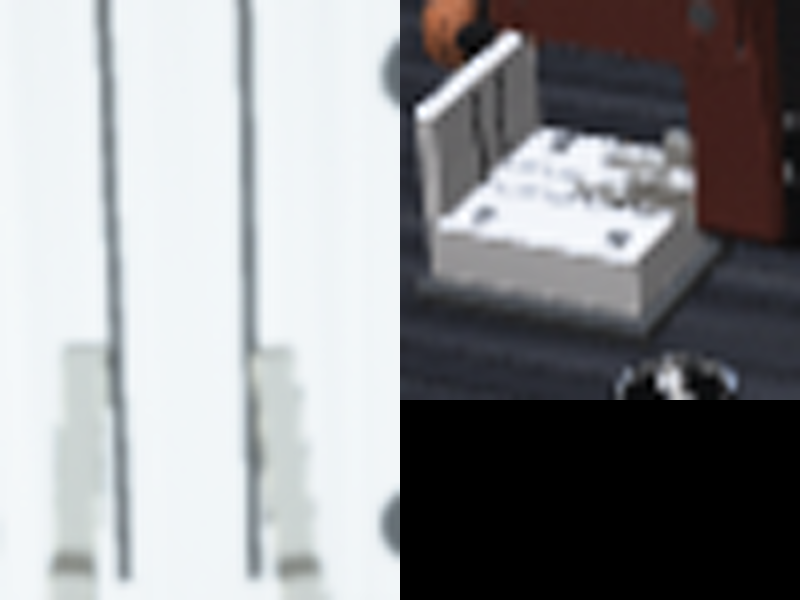

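The tips' inner edges meet the lines: tip columns ≈240.7 and 262.8 against lines at 241.8 and 261.9, parallel to about 0.2°, with the tips roughly 5–8 mm above the top. The gap is about 12.4 mm, so I'll squeeze a touch more and recheck.

>>> play_rows(deltas=[[0,0,0,0,0,0],[0,0,0,0,0,0],[0,0,0,0,0,0],[0,0,0,0,0,0],[0,0,0,0,0,0]], fingers=0.384)

```text
clock: 13.15
tcp_pos: [0.5628, 0.3349, 0.0353]
tool_rot: [0.0, 1.0, -0.031, 0.0]
force: [-0.5, -0.2, -1.3]
opening: 0.0342
grasp_force: 10.4
```

```bash
python3 - <<'E'
from f import *
S=[];W=[]
for i in range(6):
    S.append(ctrl.get_state());W.append(ctrl.get_image("wrist"))
s=S[0];s["tcp_pos"]=np.mean([a["tcp_pos"] for a in S],0);print(s["tcp_pos"],np.mean([a["opening"]*1e3 for a in S]),S[-1]["grasp_force"])
c=W[0];c["image"]=np.mean([w["image"] for w in W],0).astype(np.uint8)
D={"wrist":c,"s":s};pickle.dump(D,open("d6.pkl","wb"))
c,g,s,T,P=run(D)
def edge(r,a,b,lev):
    x=g[r,a:b];i=np.where(np.diff(np.sign(x-lev)))[0];return [round(float(a+k+(lev-x[k])/(x[k+1]-x[k])),2) for k in i]
for r in(146,148,150,152): print(r,g[r,236:270].astype(int).tolist())
for r in (200,206,212):
    e=edge(r,230,275,140);print(r,e)
    print([T(onplane(c,u,r,.035)).round(2) for u in e])
for u in(240.5,241,262.5,263): print(u,T(onplane(c,u,149,.033)).round(2),T(onplane(c,u,149,.030)).round(2))
E
```

```text
[0.56283274 0.33489126 0.03535754] 34.028137363734515 10.382718443870544
lines slope deg [-1.54, -1.59] y@57 [-7.75, 4.29]
146 [220, 219, 219, 219, 204, 157, 135, 195, 240, 245, 245, 246, 245, 245, 245, 245, 245, 245, 245, 245, 245, 245, 245, 244, 234, 180, 134, 174, 225, 233, 230, 232, 238, 244]
148 [208, 207, 206, 204, 187, 141, 126, 190, 239, 245, 245, 246, 245, 245, 245, 244, 245, 244, 245, 245, 245, 245, 245, 244, 234, 187, 161, 182, 194, 197, 200, 205, 220, 235]
150 [209, 209, 208, 205, 187, 138, 121, 186, 239, 245, 245, 246, 245, 245, 245, 245, 245, 245, 245, 245, 245, 245, 246, 244, 234, 188, 169, 199, 209, 209, 209, 210, 213, 228]
152 [209, 209, 208, 205, 186, 135, 119, 186, 239, 245, 245, 245, 245, 245, 245, 245, 245, 245, 245, 245, 245, 245, 245, 244, 236, 197, 166, 198, 209, 209, 209, 210, 218, 232]
200 [230.66, 237.61, 268.0, 268.0]
[array([ 25.04, -14.43,   0.36]), array([ 25.04, -10.29,   0.36]), array([25.05,  7.84,  0.36]), array([25.05,  7.84,  0.36])]
206 [237.51, 269.09]
[array([ 21.21, -10.41,   0.36]), array([21.22,  8.55,  0.36])]
212 [230.19, 236.69, 269.94]
[array([ 17.33, -14.9 ,   0.36]), array([ 17.33, -10.97,   0.36]), array([17.34,  9.13,  0.36])]
240.5 [55.27 -8.23  2.36] [54.75 -8.37  5.36]
241 [55.27 -7.94  2.36] [54.75 -8.08  5.36]
262.5 [55.28  4.34  2.36] [54.76  4.43  5.36]
263 [55.28  4.63  2.36] [54.76  4.72  5.36]
```

The gap reads about 12.0–12.4 mm, with opening 34.0 mm and grip 10.4 N, and each tip is over its line. I'll hold it steady.

>>> play_rows(deltas=[[0,0,0,0,0,0],[0,0,0,0,0,0],[0,0,0,0,0,0],[0,0,0,0,0,0],[0,0,0,0,0,0],[0,0,0,0,0,0],[0,0,0,0,0,0],[0,0,0,0,0,0],[0,0,0,0,0,0],[0,0,0,0,0,0],[0,0,0,0,0,0],[0,0,0,0,0,0],[0,0,0,0,0,0],[0,0,0,0,0,0],[0,0,0,0,0,0],[0,0,0,0,0,0],[0,0,0,0,0,0],[0,0,0,0,0,0],[0,0,0,0,0,0],[0,0,0,0,0,0]])

```text
clock: 15.95
tcp_pos: [0.5628, 0.3349, 0.0353]
tool_rot: [-0.0, 1.0, -0.031, 0.0]
force: [0.8, -0.1, -1.0]
opening: 0.0342
grasp_force: 10.4
```

```bash
python3 -c "
from bench import ctrl
print(ctrl.finish_job())"
```

```text
the job is handed in; nothing more can be done
None
```

The job is handed in at about 16 s (no verdict was returned): the tweezers are held at a gap of about 12 mm (measured 12.0–12.4), tips over the two gauge lines and an estimated 4–8 mm above the top, after a steady hold of over 2.5 s.

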